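# Hang the ear defenders on the swing-out bar

## Task

Someone left the yellow ear defenders on the bench after the centrifuge run. First swing the hanger's bar with the blue knob out as far as it goes, so that it points straight away from the white panel; then hang the ear defenders squarely over the middle of the bar, one cup on each side. Lower the headband right onto the bar before letting go instead of dropping it, leave the bar out and the ear defenders hanging still, and do not disturb the mortar, the calculator or the timer.

Things in the scene. Friction and masses are not known exactly. Their poses are not given: they have to be found in the camera images.
- ear_defenders: Yellow ear defenders, 0.15-0.31 kg, standing on their cups: 149 mm cup to cup (x), 66 deep (y), 150 tall (z up). Origin: midway between the cups at their undersides. Gap between the black cushions 68. Cups 72 tall. A rigid arched black band joins them, 32 wide along y; on its top a grey pad, 50 along x, 36 along y, flat sides from z = 128 to 150: grip it from above across y. A half turn changes nothing.
- band_under (a point): The highest point of the headband's hollow underside, on the ear defenders' z axis, 125 mm above their origin and 25 mm below the top of the pad: this rests on the bar when they hang. Axes as ear_defenders.
- hanger: Hanger, fixed to the bench: dark foot 10 mm thick (x -102 to 58, y -205 to 35 mm), white panel 129 mm tall along y (front face at x = 34 mm), and a 22 mm post that carries the swinging bar. Origin: on the post's axis at bench level; z up. With the bar folded the cups have no room between it and the panel.
- swing_bar (a joint): Bar's angle about the post's axis, rad. 0: folded, pointing along the hanger's -y, parallel to the panel. It grows clockwise seen from above, to a stop at 1.571, where the bar points along the hanger's -x, straight away from the panel. Starts at 0 to 0.45; friction (about 0.12 N m, 0.7 N at the knob) keeps it where it is left.
- bar_mid (a point): Middle of the bar, on its axis: level round steel, 12 mm thick, axis 155 mm above the bench; this point is 85 mm from the post's axis. The point's -y points along the bar from post to knob; z up. At the post a black collar of radius 16 mm rises 22 mm above the bar's axis. Turns with the joint.
- bar_knob (a point): Upright blue knob at the bar's free end, 170 mm from the post's axis, 16 mm thick with a 20 mm ball on top. This point is on the knob's axis, 30 mm above the bar's axis (185 mm above the bench); the ball's top is 17 mm higher. Open above: pinch it from above. Axes as bar_mid.
- mortar: White porcelain mortar, 94 mm across, 54 mm tall, loose bystander. Origin: centre of its underside.
- calculator: Black calculator, 132 by 72 by 12 mm, loose bystander lying flat. Origin: centre of its underside.
- timer: White kitchen-type timer, 66 by 66 by 18 mm, loose bystander lying flat. Origin: centre of its underside.

How it is judged:
By the outcome, as a careful person would: the job done as asked, in the order asked, and still so for the second after the job is handed in, with the robot touching nothing.
It also fails if it takes over 58 s, if anything falls off the work surface, if the arm or the gripper's body presses on something with over 40 N, if the wrist force passes 120 N, or if a joint passes its speed limit or range.

## Robot

A 7-joint arm with a two-finger parallel gripper is mounted at the origin on a cart in front of the work surface, level with it; the furniture and walls round the work are solid. World frame = base frame: x ahead of the robot, y to its left, z up, the work surface at z = 0. Lengths are in m, angles in rad, forces in N, time in s.
With the tool pointing down it reaches from about 0.425 to 0.925 m from the base axis. Payload 6.8 kg.
Tool frame: the origin (TCP) lies at the very end of the fingers, on their centre line; the grasp point (between the pads) lies 19 mm behind it; z points along the fingers, y is the line along which they close (so a half turn about z gives the same grasp; the last joint's range is limited). The gripper opens to 85 mm and grips with 20 to 120 N. Pads are 22 mm wide; open, the fingers measure 114 mm over their backs; the gripper's body (76 mm by 85 mm) begins 54 mm behind the grasp point. The pads swing forward as they close: fully open they stand 13 mm farther back than shut.
Start: joints at [-1.297, 0.477, 0.022, 1.555, -0.011, 1.109, -0.083], TCP at [0.251, 0.626, 0.231] pointing down, gripper open.
Joint ranges: [-2.96, 2.96], [-0.34, 2.1], [-1.41, 1.46], [0.24, 2.44], [-1.37, 4.51], [0.17, 1.92], [-2.96, 2.96]. Speed limits (rad/s): [2.39, 2.39, 3.14, 3.14, 3.14, 3.14, 3.14].

## Interface

Orientations are given as a rotation vector (axis times angle).
In Python, from bench import r gives the robot as it stands.
- The arm moves only by the tool play_rows, never from a script. Its argument "targets" is text: rows parted by semicolons, each of 5 numbers parted by spaces: the closure, from -1 (fully open) to 1 (shut), then the shift along the tool's x, y, z in m, then the turn about the tool's z in rad. In form: gripper dx dy dz spin; .... A call has 1 to 8 rows; each row is the pose to reach, as a shift and turn from the pose commanded when the call began, along the tool's axes at that moment; what a row does not reach only later rows make up. A row lasts 1/12 s, in which the tool goes at most 41.7 mm and 7.16 degrees, less where a joint would pass 70% of its speed; a pose out of reach is approached as far as the arm can. A call with a gripper value outside its range is refused whole. The fingers move at their own pace and stop on an object; "squeeze" is the grip in N (left out, the last holds). Time passes only in rows, so rows that repeat a pose let the fingers close. It gives the time, the measured TCP pose, the force, the opening and the grip force at its end, in the units of the state.
- r.get_obs(): the state, without advancing time (a new reading comes with each control period).
- r.grab_frame(name): name is "scene" or "top" or "wrist"; returns the picture (400x640x3 uint8, red, green, blue); there is no depth.
- r.camera_info(name): a dict with "fov_y" (degrees; the focal length in pixels is half the picture's height over the tangent of half this angle, whatever the lens; pixels are square), "cx", "cy" (the principal point, pixels), "position" and "rotation" of the camera in the world. Camera axes: x right, y down, z forward; pixel columns grow to the right and rows downward; lengths in m; the calibration is good to about 2 mm. A picture is of the moment at which its call begins: read the wrist's pose just before it. camera_info takes no time and is no camera call; for the wrist camera it gives the pose at the moment of the call.
- r.hand_in(): hands the job in; it is judged then, once.
The state is a dict: "clock": time; "joints": joint angles; "qvel": joint speeds; "tau": joint torques, N m; "tcp_pos": TCP position; "orientation": TCP orientation; "contact_force": force on the tool from outside, world axes, zero at the start; "moment": the same for the moment, N m; "grip_width": finger opening in m; "gripper_force": force on a finger pad.
Only numpy, scipy, OpenCV 4.12 (cv2) and the standard library are available. Lean on these libraries where they do the work, as an engineer would, in place of code of your own. Each camera call takes 0.05 s, during which the arm holds its last target. There are 200 camera calls.

## Working session

There is one attempt and no reset: what is moved stays moved. The work goes in short steps, Python scripts to look and compute and a tool call to move; the robot and the scene stay as the last step left them, time stands still between calls to the robot, and variables do not carry over. Pictures are saved under pics/ and viewed, at most 10 in all, crops included, and the job is handed in when it is done.

Besides the shell and the picture viewer there is one more tool, called after "Request:" as a command line: name --argument value ..., lists and objects as JSON in quotes. play_rows: Moves the arm, as the interface text tells. Its arguments: {"type":"object","properties":{"targets":{"type":"string"},"squeeze":{"type":"number"}},"required":["targets"]}

```bash
mkdir -p pics
cat > h.py <<'E'
import numpy as np,cv2
from bench import r
def snap(n,f,crop=None,s=1):
    im=cv2.cvtColor(np.asarray(r.grab_frame(n)),cv2.COLOR_RGB2BGR)
    if crop: x0,y0,x1,y1=crop; im=im[y0:y1,x0:x1]
    if s!=1: im=cv2.resize(im,None,fx=s,fy=s,interpolation=cv2.INTER_CUBIC)
    cv2.imwrite('pics/'+f,im)
def ray(ci,u,v):
    f=200/np.tan(np.radians(ci['fov_y'])/2)
    return np.array(ci['position']),np.array(ci['rotation'])@np.array([(u-ci['cx'])/f,(v-ci['cy'])/f,1])
def atz(ci,u,v,z):
    p,d=ray(ci,u,v); return p+d*(z-p[2])/d[2]
def proj(ci,P):
    f=200/np.tan(np.radians(ci['fov_y'])/2)
    q=np.array(ci['rotation']).T@(np.array(P)-np.array(ci['position']))
    return q[:2]/q[2]*f+[ci['cx'],ci['cy']]
E
python3 - <<'E'
from h import *
snap('top','top.png');snap('scene','scene.png')
for n in('top','scene','wrist'):print(n,r.camera_info(n))
print(r.get_obs())
E
```

```text
top {'fov_y': 42.479677224951686, 'cx': 316.99270909895364, 'cy': 199.2704678741988, 'position': array([3.09654783e-01, 8.56794398e-04, 1.77954874e+00]), 'rotation': array([-2.15973456,  2.14394346, -0.14957705])}
scene {'fov_y': 43.68047295632815, 'cx': 323.18250101539763, 'cy': 194.21939504282108, 'position': array([-0.4963039 , -0.46847332,  0.99493963]), 'rotation': array([-1.93828079,  1.22999649, -0.63818782])}
wrist {'fov_y': 62.400633112332926, 'cx': 321.4572236216627, 'cy': 203.30194244761918, 'position': array([0.1764562 , 0.6571248 , 0.37308676]), 'rotation': array([2.37378809, 1.60603381, 0.2559724 ])}
{'clock': 0.1, 'joints': array([-1.29711932,  0.47771225,  0.02234283,  1.55632371, -0.01147855,
        1.10927685, -0.08311484]), 'qvel': array([-0.00134973, -0.0003598 , -0.00153464, -0.00224716,  0.00061099,
       -0.00160326,  0.00052934]), 'tau': array([ 4.87242345e-03, -5.97764397e+01,  1.61395267e+00, -2.81956387e+01,
        1.28587030e-02,  5.06766155e-03, -1.98865632e-05]), 'tcp_pos': array([0.25130862, 0.62592239, 0.2304386 ]), 'orientation': array([-5.96003312e-01, -3.08436620e+00,  2.48626516e-03]), 'contact_force': array([0.00351171, 0.34267444, 0.11246882]), 'moment': array([-0.0013562 ,  0.04863483, -0.00886421]), 'gripper_force': 0.0, 'grip_width': 0.08524763283674079}
```

View pics/top.png

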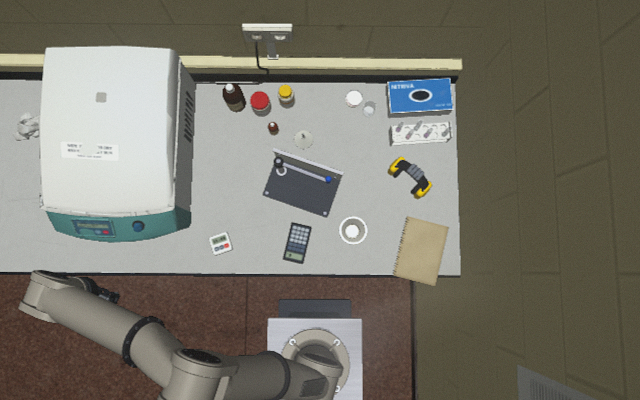

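View pics/scene.png

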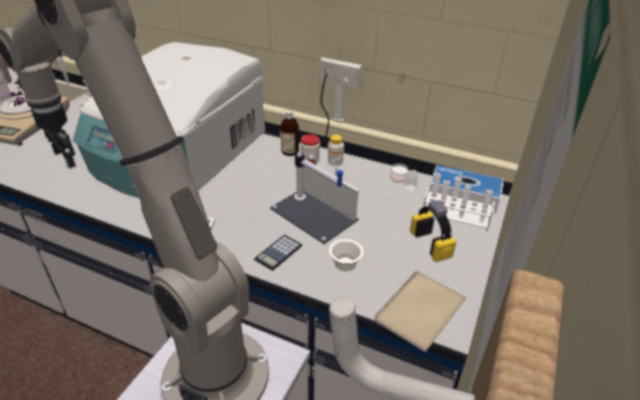

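The top view shows the hanger's post near (278,161), the blue knob near (328,179), and the ear defenders near (410,177). The bar is nearly folded, the mortar is at (353,230), the calculator at (297,242) and the timer at (220,243).

Run:
```python
import re
s=open('h.py').read().replace("import numpy as np,cv2","import numpy as np,cv2\nfrom scipy.spatial.transform import Rotation as R").replace("np.array(ci['rotation'])","R.from_rotvec(ci['rotation']).as_matrix()")
open('h.py','w').write(s)
import cv2
im=cv2.imread('pics/top.png')[140:215,255:445]
cv2.imwrite('pics/c1.png',cv2.resize(im,None,fx=4.2,fy=4.2,interpolation=cv2.INTER_CUBIC))
```

```text
(no output)
```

View pics/c1.png

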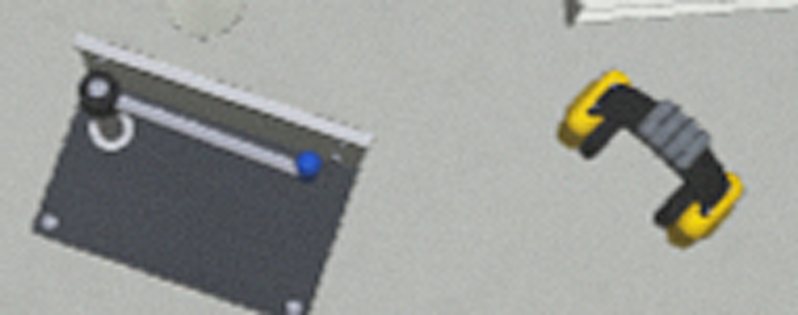

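Enlarged crop: collar top at (98,90), knob ball at (308,163), panel's top edge from (78,40) to (370,140), pad centred at (675,132), cup outer ends around (592,105) and (712,212).

Run:
```python
from h import *
ci=r.camera_info('top')
g=lambda x,y,z:atz(ci,255+(x+.5)/4.2-.5,140+(y+.5)/4.2-.5,z)
post=g(98,90,.177);knob=g(308,163,.195);a=g(78,40,.129);b=g(370,140,.129);pad=g(674,132,.15)
print('post',post,'knob',knob,np.linalg.norm((knob-post)[:2]),'bar ang',np.arctan2(*(knob-post)[1::-1]))
d=b-a;print('panel',a,b,np.linalg.norm(d),'ang',np.arctan2(d[1],d[0]))
c1,c2=g(592,105,.06),g(712,208,.06);print('pad',pad,'cups',c1,c2,'ang',np.arctan2(*(c2-c1)[1::-1]))
s=(g(708,140,.15)+g(682,165,.15))/2-(g(640,130,.15)+g(666,101,.15))/2;print('padax',s,np.linalg.norm(s),np.arctan2(s[1],s[0]))
for n,(u,v,z) in dict(mortar=(353,230,.054),calc=(297,242,.012),timer=(220,243,.018)).items():print(n,atz(ci,u,v,z))
T=R.from_rotvec(r.get_obs()['orientation']).as_matrix();print(T.round(3))
w=r.camera_info('wrist');o=r.get_obs();print('cam in tool',T.T@(w['position']-o['tcp_pos']))
```

```text
post [0.6512214  0.12265111 0.177     ] knob [ 0.59319857 -0.03593665  0.195     ] 0.16886896356545664 bar ang -1.9215404867682175
panel [0.70115598 0.1426133  0.129     ] [ 0.62350391 -0.08553391  0.129     ] 0.24099998480511764 ang -1.8988570406110856
pad [ 0.62754401 -0.3177138   0.15      ] cups [ 0.66686178 -0.26919224  0.06      ] [ 0.58304391 -0.3647735   0.06      ] ang -2.290717161845722
padax [-0.02862527 -0.03169486  0.        ] 0.04270796181312871 -2.3053499985261308
mortar [ 0.44329626 -0.12406991  0.054     ]
calc [0.40395221 0.06497673 0.012     ]
timer [0.39830776 0.32754175 0.018     ]
[[-0.928  0.373 -0.   ]
 [ 0.373  0.928 -0.002]
 [-0.    -0.002 -1.   ]]
cam in tool [ 0.08106928  0.00084311 -0.14266055]
```

Request:
play_rows --targets "-1 -0.13 -0.19 -0.08 0.9;-1 -0.13 -0.19 -0.08 0.9;-1 -0.13 -0.19 -0.08 0.9;-1 -0.13 -0.19 -0.08 0.9;-1 -0.13 -0.19 -0.08 0.9;-1 -0.13 -0.19 -0.08 0.9;-1 -0.13 -0.19 -0.08 0.9;-1 -0.13 -0.19 -0.08 0.9" --squeeze 40

```text
clock: 0.77
tcp_pos: [0.3023, 0.4, 0.3122]
orientation: [-1.888, -2.51, -0.003]
contact_force: [0.0, 0.0, 0.2]
grip_width: 0.0856
gripper_force: 0.0
```

```bash
cat >> h.py <<'E'
POST=np.array([.651,.1227]);HY=-1.899  # hanger -y direction
def plan(wps):
    o=r.get_obs();T=R.from_rotvec(o['orientation']).as_matrix();ya=np.arctan2(T[1,1],T[0,1])
    print('t',o['clock'],'tcp',o['tcp_pos'].round(4),'y ang',ya.round(3),'z',T[:,2].round(3),'F',o['contact_force'].round(1),'w',o['grip_width'].round(4),'gf',round(float(o['gripper_force']),1))
    for x,y,z,a in wps:
        s=T.T@(np.array([x,y,z])-o['tcp_pos']);print(s.round(4),'spin',round((ya-a+np.pi)%(2*np.pi)-np.pi,3))
E
python3 -c "
from h import *
plan([(.45,.15,.31,-.73),(.593,-.036,.31,-.73)])"
```

```text
Traceback (most recent call last):
  File "h.py", line 21, in plan
    print('t',o['clock'],'tcp',o['tcp_pos'].round(4),'y ang',ya.round(3),'z',T[:,2].round(3),'F',o['contact_force'].round(1),'w',o['grip_width'].round(4),'gf',round(float(o['gripper_force']),1))
                                                                                                                                 ^^^^^^^^^^^^^^^^^^^^^
AttributeError: 'float' object has no attribute 'round'
```

```bash
sed -i "s/o\['grip_width'\].round(4)/round(o['grip_width'],4)/" h.py
python3 -c "
from h import *
plan([(.45,.15,.31,-.73),(.593,-.036,.31,-.73)])"
```

```text
t 0.7667 tcp [0.3023 0.4    0.3122] y ang 0.281 z [ 0.001  0.002 -1.   ] F [0.  0.  0.2] w 0.0856 gf 0.0
[-0.2811  0.0727  0.0019] spin 1.011
[-0.4995  0.1585  0.0016] spin 1.011
```

Request:
play_rows --targets "-1 -0.28 0.073 0 1;-1 -0.28 0.073 0 1;-1 -0.28 0.073 0 1;-1 -0.28 0.073 0 1;-1 -0.28 0.073 0 1;-1 -0.28 0.073 0 1;-1 -0.28 0.073 0 1;-1 -0.5 0.158 0 1.01"

```text
clock: 1.43
tcp_pos: [0.4766, 0.1204, 0.3109]
orientation: [-2.856, -1.308, 0.001]
contact_force: [1.2, 1.4, -0.7]
grip_width: 0.0855
gripper_force: 0.0
```

```bash
python3 -c "
from h import *
plan([(.593,-.036,.30,-.73)])"
```

```text
t 1.4333 tcp [0.4766 0.1204 0.3109] y ang -0.712 z [-0.001  0.    -1.   ] F [ 1.2  1.4 -0.7] w 0.0855 gf 0.0
[-0.0424  0.1903  0.0108] spin 0.018
```

Request:
play_rows --targets "-1 -0.042 0.19 0.01 0.018;-1 -0.042 0.19 0.01 0.018;-1 -0.042 0.19 0.01 0.018;-1 -0.042 0.19 0.01 0.018;-1 -0.042 0.19 0.01 0.018;-1 -0.042 0.19 0.01 0.018;-1 -0.042 0.19 0.01 0.018"

```text
clock: 2.02
tcp_pos: [0.5938, -0.0354, 0.2999]
orientation: [2.866, 1.284, -0.004]
contact_force: [0.1, 0.5, 1.0]
grip_width: 0.0855
gripper_force: 0.0
```

```bash
python3 -c "
from h import *
plan([(.593,-.036,.168,-.73)])
ci=r.camera_info('wrist');snap('wrist','w1.png');print(ci);print(proj(ci,[.593,-.036,.195]),proj(ci,[.651,.1227,.177]))"
```

```text
t 2.0167 tcp [ 0.5938 -0.0354  0.2999] y ang -0.728 z [-0.002 -0.002 -1.   ] F [0.1 0.5 1. ] w 0.0855 gf 0.0
[-6.000e-04 -1.000e-04  1.319e-01] spin 0.002
{'fov_y': 62.400633112332926, 'cx': 321.4572236216627, 'cy': 203.30194244761918, 'position': array([0.64718185, 0.02583239, 0.44233801]), 'rotation': array([ 2.65155103, -1.01001638, -0.16410097])}
[322.49281877 203.32881456] [232.51552938 -20.566203  ]
```

View pics/w1.png

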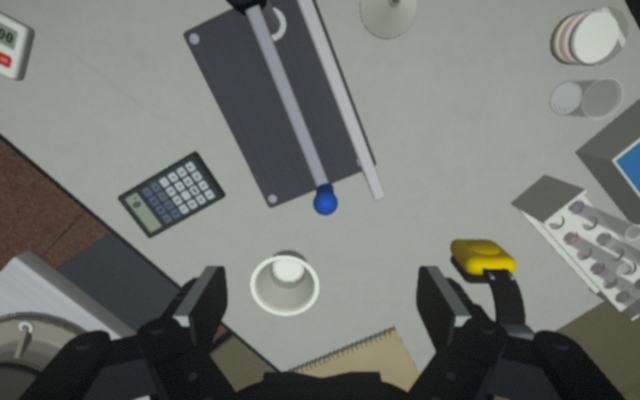

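The wrist view puts the ball at (325,201) against a prediction of (322,203), so the estimate is good to about 2 mm. Descending to pinch.

Request:
play_rows --targets "-1 0 0 0.04 0;-1 0 0 0.08 0;-1 0 0 0.11 0;-1 0 0 0.131 0;-1 0 0 0.131 0;1 0 0 0.131 0;1 0 0 0.131 0;1 0 0 0.131 0"

```text
clock: 2.73
tcp_pos: [0.5944, -0.0342, 0.1723]
orientation: [2.866, 1.285, 0.005]
contact_force: [-1.0, -0.4, 0.6]
grip_width: 0.0516
gripper_force: 0.0
```

Request:
play_rows --targets "1 0 0 0 0;1 0 0 0 0;1 0 0 0 0;1 0 0 0 0"

```text
clock: 3.07
tcp_pos: [0.5939, -0.0349, 0.1715]
orientation: [2.867, 1.283, 0.003]
contact_force: [-1.6, -0.1, 5.6]
grip_width: 0.0175
gripper_force: 38.8
```

```bash
python3 -c "
from h import *
o=r.get_obs();k=o['tcp_pos'][:2]
v=k-POST;print(np.linalg.norm(v),np.arctan2(v[1],v[0]))
th0=-1.9215
# offset so that tcp tracks an arc about POST
plan([(*(POST+.17*np.array([np.cos(a),np.sin(a)])),.168,-.73) for a in np.linspace(-1.9215,HY-np.pi/2-.0,17)])"
```

```text
0.1676120029072594 -1.9186073108252055
t 3.0667 tcp [ 0.5939 -0.0349  0.1715] y ang -0.729 z [ 0.002  0.    -1.   ] F [-1.6 -0.1  5.6] w 0.0175 gf 38.8
[-0.0024  0.0004  0.0035] spin 0.001
[-0.0077 -0.0151  0.0034] spin 0.001
[-0.0115 -0.0311  0.0034] spin 0.001
[-0.0138 -0.0474  0.0034] spin 0.001
[-0.0144 -0.0639  0.0034] spin 0.001
[-0.0135 -0.0803  0.0034] spin 0.001
[-0.011  -0.0965  0.0033] spin 0.001
[-0.0069 -0.1124  0.0033] spin 0.001
[-0.0013 -0.1279  0.0033] spin 0.001
[ 0.0058 -0.1428  0.0033] spin 0.001
[ 0.0142 -0.1569  0.0033] spin 0.001
[ 0.024  -0.1701  0.0033] spin 0.001
[ 0.0351 -0.1823  0.0033] spin 0.001
[ 0.0472 -0.1934  0.0033] spin 0.001
[ 0.0604 -0.2032  0.0033] spin 0.001
[ 0.0744 -0.2118  0.0033] spin 0.001
[ 0.0892 -0.2189  0.0033] spin 0.001
```

Request:
play_rows --targets "1 -0.006 -0.015 0 0;1 -0.010 -0.031 0 0;1 -0.012 -0.047 0 0;1 -0.013 -0.064 0 0;1 -0.012 -0.080 0 0;1 -0.0095 -0.0965 0 0;1 -0.0055 -0.1125 0 0;1 0 -0.128 0 0"

```text
clock: 3.73
tcp_pos: [0.4982, 0.0499, 0.1713]
orientation: [2.868, 1.28, 0.004]
contact_force: [-2.0, -2.5, 4.2]
grip_width: 0.0174
gripper_force: 40.1
```

```bash
python3 -c "
from h import *
o=r.get_obs();v=o['tcp_pos'][:2]-POST;print(np.linalg.norm(v),np.arctan2(v[1],v[0]))
plan([(*(POST+.17*np.array([np.cos(a),np.sin(a)])),.1715,-.73) for a in np.linspace(-1.9215,HY-np.pi/2-.0,17)[8:]])"
```

```text
0.16927307013191356 -2.6972489951641117
t 3.7333 tcp [0.4982 0.0499 0.1713] y ang -0.732 z [ 0.003  0.    -1.   ] F [-2.  -2.5  4.2] w 0.0174 gf 40.1
[-0.0008 -0.     -0.0002] spin -0.002
[ 0.0063 -0.0149 -0.0002] spin -0.002
[ 0.0147 -0.029  -0.0003] spin -0.002
[ 0.0244 -0.0422 -0.0003] spin -0.002
[ 0.0354 -0.0545 -0.0003] spin -0.002
[ 0.0476 -0.0656 -0.0003] spin -0.002
[ 0.0607 -0.0755 -0.0002] spin -0.002
[ 0.0747 -0.0841 -0.0002] spin -0.002
[ 0.0895 -0.0912 -0.0002] spin -0.002
```

Request:
play_rows --targets "1 0.007 -0.015 0 0;1 0.0155 -0.029 0 0;1 0.025 -0.042 0 0;1 0.036 -0.0545 0 0;1 0.048 -0.0655 0 0;1 0.0615 -0.0755 0 0;1 0.0755 -0.084 0 0;1 0.090 -0.091 0 0"

```text
clock: 4.4
tcp_pos: [0.4906, 0.1735, 0.1707]
orientation: [2.863, 1.277, -0.004]
contact_force: [-4.0, -46.9, 19.5]
grip_width: 0.0172
gripper_force: 42.5
```

```bash
python3 -c "
from h import *
o=r.get_obs();v=o['tcp_pos'][:2]-POST;print(np.linalg.norm(v),np.arctan2(v[1],v[0])-HY+np.pi/2-2*np.pi)
plan([(*(POST+.17*np.array([np.cos(a),np.sin(a)])),.1715,-.73) for a in [HY-np.pi/2-.0,HY-np.pi/2-.06]])"
```

```text
0.16824902148354506 0.021328497490195275
t 4.4 tcp [0.4906 0.1735 0.1707] y ang -0.732 z [ 0.    -0.007 -1.   ] F [ -4.  -46.9  19.5] w 0.0172 gf 42.5
[ 0.0026 -0.0031 -0.0008] spin -0.002
[ 0.0121 -0.0068 -0.0009] spin -0.002
```

The 47 N reaction shows the bar is against its stop. I'll ease off, release and rise.

Request:
play_rows --targets "1 -0.002 0.002 0 0;1 -0.002 0.002 0 0;-0.3 -0.002 0.002 0 0;-0.3 -0.002 0.002 0 0;-0.3 -0.002 0.002 0 0;-0.3 -0.002 0.002 -0.03 0;-0.3 -0.002 0.002 -0.07 0;-0.3 -0.002 0.002 -0.1 0"

```text
clock: 5.07
tcp_pos: [0.4898, 0.1756, 0.2721]
orientation: [2.867, 1.284, -0.0]
contact_force: [2.8, 0.6, 0.1]
grip_width: 0.0554
gripper_force: 0.0
```

Request:
play_rows --targets "-0.3 0 0 -0.06 0;-0.3 0 0 -0.06 0;-0.3 0 0 -0.06 0"

```text
clock: 5.32
tcp_pos: [0.492, 0.1767, 0.335]
orientation: [-2.865, -1.284, -0.013]
contact_force: [0.1, 0.7, 0.0]
grip_width: 0.0552
gripper_force: 0.0
```

```bash
python3 -c "
from h import *
plan([(.6275,-.3177,.31,-.73)])
snap('top','t2.png',(255,140,445,215),4.2)"
```

```text
t 5.3167 tcp [0.492  0.1767 0.335 ] y ang -0.728 z [ 0.007  0.005 -1.   ] F [0.1 0.7 0. ] w 0.0552 gf 0.0
[-0.279   0.4302  0.0233] spin 0.002
```

View pics/t2.png

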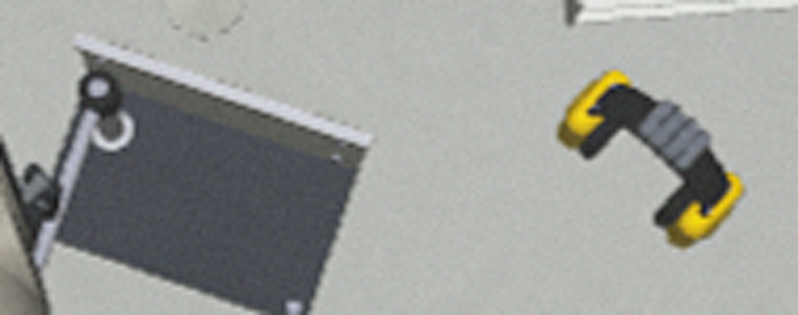

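The bar now points down-left in the crop, from (98,90) to (45,240), square to the panel. Next the ear defenders.

Request:
play_rows --targets "-1 -0.279 0.43 0.02 0;-1 -0.279 0.43 0.02 0;-1 -0.279 0.43 0.02 0;-1 -0.279 0.43 0.02 0;-1 -0.279 0.43 0.02 0;-1 -0.279 0.43 0.02 0;-1 -0.279 0.43 0.02 0;-1 -0.279 0.43 0.02 0"

```text
clock: 6.03
tcp_pos: [0.577, -0.147, 0.3153]
orientation: [-2.865, -1.284, 0.003]
contact_force: [0.6, 0.3, 0.6]
grip_width: 0.0851
gripper_force: 0.0
```

```bash
python3 -c "
from h import *
plan([(.6275,-.3177,.31,-.73),(.56,-.3177,.31,-.73)])"
```

```text
t 6.0333 tcp [ 0.577  -0.147   0.3153] y ang -0.728 z [-0.003  0.001 -1.   ] F [0.6 0.3 0.6] w 0.0851 gf 0.0
[-0.0938  0.1513  0.0051] spin 0.002
[-0.1387  0.1009  0.0053] spin 0.002
```

Request:
play_rows --targets "-1 -0.094 0.151 0.005 0;-1 -0.094 0.151 0.005 0;-1 -0.094 0.151 0.005 0;-1 -0.094 0.151 0.005 0;-1 -0.094 0.151 0.005 0;-1 -0.094 0.151 0.005 0;-1 -0.094 0.151 0.005 0"

```text
clock: 6.62
tcp_pos: [0.6269, -0.3165, 0.3102]
orientation: [-2.866, -1.281, 0.003]
contact_force: [0.3, 0.3, -0.1]
grip_width: 0.0855
gripper_force: 0.0
```

```bash
python3 -c "
from h import *
plan([(.6275,-.3177,.31,-.73)])
ci=r.camera_info('wrist');snap('wrist','w2.png')
print(ci)
e=np.array([np.cos(-2.30),np.sin(-2.30)])
for s in(-.025,0,.025):print(proj(ci,[*(np.array([.6275,-.3177])+s*e),.15]))"
```

```text
t 6.6167 tcp [ 0.6269 -0.3165  0.3102] y ang -0.73 z [-0.003  0.001 -1.   ] F [ 0.3  0.3 -0.1] w 0.0855 gf 0.0
[-0.0005  0.0013  0.0001] spin -0.0
{'fov_y': 62.400633112332926, 'cx': 321.4572236216627, 'cy': 203.30194244761918, 'position': array([ 0.68054873, -0.25578086,  0.45274879]), 'rotation': array([ 2.65306026, -1.01302654, -0.16750801])}
[324.42124246 158.59155492]
[324.36864799 184.75420648]
[324.31862478 209.63781372]
```

View pics/w2.png

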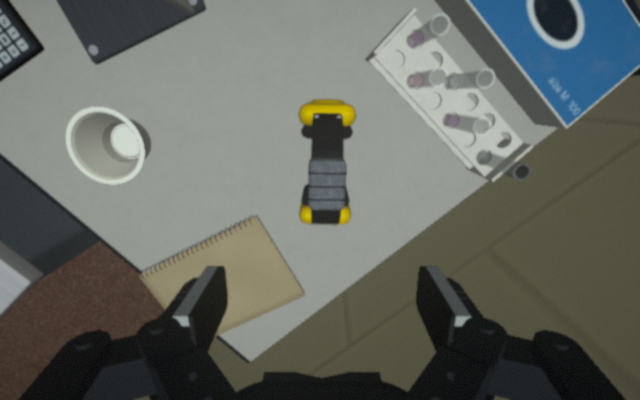

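The wrist view shows the grey pad centred at (327,185), with its long axis vertical in the picture. That agrees with the prediction of (324,185) to within 3 mm along tool +y.

Request:
play_rows --targets "-1 0 0.003 0.04 0;-1 0 0.003 0.08 0;-1 0 0.003 0.12 0;-1 0 0.003 0.15 0;-1 0 0.003 0.17 0;-1 0 0.003 0.182 0;-1 0 0.003 0.182 0;0.2 0 0.003 0.182 0" --squeeze 50

```text
clock: 7.33
tcp_pos: [0.6304, -0.3173, 0.1308]
orientation: [-2.866, -1.286, -0.001]
contact_force: [-0.7, -0.6, -0.5]
grip_width: 0.0751
gripper_force: 0.0
```

Request:
play_rows --targets "1 0 0 0 0;1 0 0 0 0;1 0 0 0 0;1 0 0 0 0;1 0 0 0 0"

```text
clock: 7.75
tcp_pos: [0.6309, -0.3193, 0.1322]
orientation: [2.865, 1.282, 0.004]
contact_force: [0.9, 0.1, 6.5]
grip_width: 0.0349
gripper_force: 52.6
```

```bash
python3 -c "
from h import *
plan([(.6275,-.3177,.34,-.73)])"
```

```text
t 7.75 tcp [ 0.6309 -0.3193  0.1322] y ang -0.729 z [ 0.003 -0.001 -1.   ] F [0.9 0.1 6.5] w 0.0349 gf 52.6
[-0.0008 -0.003  -0.2078] spin 0.001
```

Request:
play_rows --targets "1 0 0 -0.02 0;1 0 0 -0.06 0;1 0 0 -0.1 0;1 0 0 -0.14 0;1 0 0 -0.18 0;1 0 0 -0.22 0;1 0 0 -0.24 0;1 0 0 -0.24 0"

```text
clock: 8.42
tcp_pos: [0.6308, -0.3204, 0.3767]
orientation: [2.861, 1.28, 0.009]
contact_force: [0.2, -0.8, -1.0]
grip_width: 0.0346
gripper_force: 51.7
```

```bash
python3 -c "
from h import *
plan([(.57,.149,.37,-.322)])
snap('top','t3.png',(230,130,350,220),6)"
```

```text
t 8.4167 tcp [ 0.6308 -0.3204  0.3767] y ang -0.729 z [ 0.008 -0.004 -1.   ] F [ 0.2 -0.8 -1. ] w 0.0346 gf 51.7
[ 0.3094 -0.3583  0.0043] spin -0.407
```

View pics/t3.png

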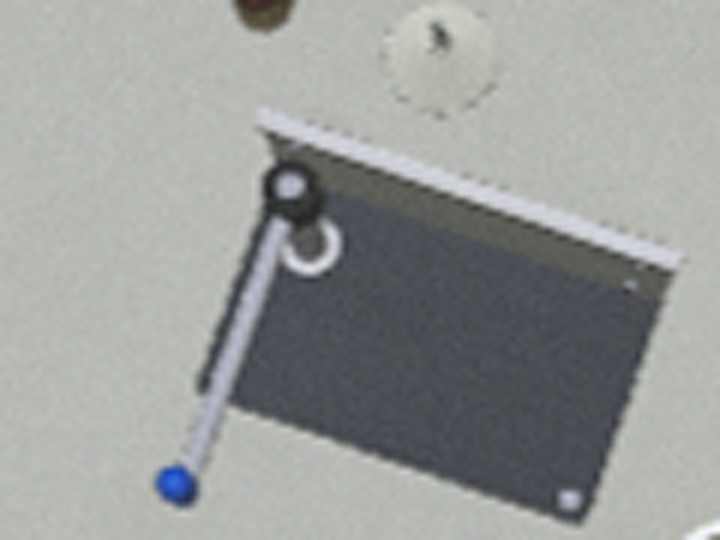

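The bar is out: its axis runs from (275,235) to (193,465) in the crop, the collar top is at (291,187) and the ball at (177,484).

```bash
python3 -c "
from h import *
ci=r.camera_info('top')
g=lambda x,y,z:atz(ci,230+(x+.5)/6-.5,130+(y+.5)/6-.5,z)[:2]
p=g(291,187,.177);k=g(177,484,.192);a=g(275,235,.161);b=g(193,465,.161)
print(p,k,np.linalg.norm(k-p),(p+k)/2)
for d in(p-k,a-b):print(np.arctan2(d[1],d[0]))
d=(p-k)/np.linalg.norm(p-k);n=np.array([-d[1],d[0]]);print('offset of bar line from post-knob mid',(a-(p+k)/2)@n,(b-(p+k)/2)@n)
"
```

```text
[0.6521883 0.1222522] [0.49184055 0.17734795] 0.16954922947173606 [0.57201443 0.14980007]
-0.3309633951191253
-0.31988133013408226
offset of bar line from post-knob mid 0.001390913360310358 -5.5266595286208825e-05
```

Request:
play_rows --targets "1 0.04 0 -0.01 0;1 0.309 -0.358 -0.01 -0.405;1 0.309 -0.358 -0.01 -0.405;1 0.309 -0.358 -0.01 -0.405;1 0.309 -0.358 -0.01 -0.405;1 0.309 -0.358 -0.01 -0.405;1 0.309 -0.358 -0.01 -0.405;1 0.309 -0.358 -0.01 -0.405"

```text
clock: 9.13
tcp_pos: [0.5973, -0.0005, 0.378]
orientation: [-2.549, -1.833, 0.005]
contact_force: [1.2, -0.3, -2.0]
grip_width: 0.0349
gripper_force: 52.1
```

```bash
python3 -c "
from h import *
plan([(.57,.149,.37,-.322)])"
```

```text
t 9.1333 tcp [ 5.973e-01 -5.000e-04  3.780e-01] y ang -0.324 z [-0.004 -0.    -1.   ] F [ 1.2 -0.3 -2. ] w 0.0349 gf 52.1
[ 0.1331 -0.0734  0.0081] spin -0.002
```

Request:
play_rows --targets "1 0.134 -0.072 0 0;1 0.134 -0.072 0 0;1 0.134 -0.072 0 0;1 0.134 -0.072 0 0;1 0.134 -0.072 0 0;1 0.134 -0.072 0 0;1 0.134 -0.072 0 0;1 0.134 -0.072 0 0"

```text
clock: 9.8
tcp_pos: [0.5735, 0.1451, 0.3795]
orientation: [2.553, 1.83, -0.003]
contact_force: [-0.1, -1.0, -1.3]
grip_width: 0.0345
gripper_force: 52.1
```

```bash
python3 -c "
from h import *
plan([(.5715,.1495,.168,-.326)])
snap('wrist','w3.png')
ci=r.camera_info('wrist')
for P in([.4918,.1773,.192],[.5715,.1495,.155],[.652,.1223,.177],[.5715,.1495,.39]):print(proj(ci,P))"
```

```text
t 9.8 tcp [0.5735 0.1451 0.3795] y ang -0.327 z [-0.001 -0.001 -1.   ] F [-0.1 -1.  -1.3] w 0.0345 gf 52.1
[ 0.0038 -0.0032  0.2115] spin -0.001
[236.29580501 173.60462103]
[319.0442329  166.78513447]
[398.5328123  171.02976629]
[315.17938516 274.7044131 ]
```

View pics/w3.png

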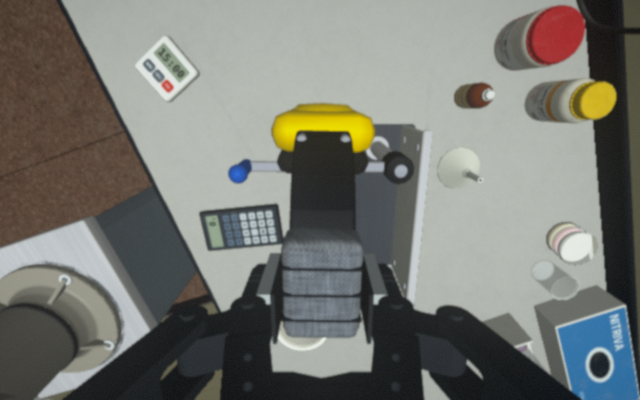

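The knob at (239,172) and collar at (398,170) match predictions to about 2 px, and the pad sits squarely between the fingers at (322,284). Lowering.

Request:
play_rows --targets "1 0.004 -0.003 0 0;1 0.004 -0.003 0.02 0;1 0.004 -0.003 0.05 0;1 0.004 -0.003 0.08 0;1 0.004 -0.003 0.11 0;1 0.004 -0.003 0.14 0;1 0.004 -0.003 0.16 0;1 0.004 -0.003 0.16 0"

```text
clock: 10.52
tcp_pos: [0.5692, 0.151, 0.2159]
orientation: [-2.55, -1.832, 0.012]
contact_force: [-0.4, 0.1, -2.4]
grip_width: 0.0353
gripper_force: 52.0
```

```bash
python3 -c "
from h import *
plan([(.5715,.1495,.168,-.326)])"
```

```text
t 10.5167 tcp [0.5692 0.151  0.2159] y ang -0.325 z [-0.007 -0.003 -1.   ] F [-0.4  0.1 -2.4] w 0.0353 gf 52.0
[-0.0004  0.003   0.0479] spin 0.001
```

Request:
play_rows --targets "1 0 0.001 0.015 0;1 0 0.001 0.028 0;1 0 0.001 0.036 0;1 0 0.001 0.04 0;1 0 0.001 0.042 0;1 0 0.001 0.042 0"

```text
clock: 11.02
tcp_pos: [0.5733, 0.1517, 0.1788]
orientation: [2.551, 1.834, 0.001]
contact_force: [-0.6, 0.2, -1.0]
grip_width: 0.0351
gripper_force: 52.0
```

```bash
python3 -c "
from h import *
plan([(.5715,.1495,.168,-.326)])"
```

```text
t 11.0167 tcp [0.5733 0.1517 0.1788] y ang -0.324 z [ 0.001  0.    -1.   ] F [-0.6  0.2 -1. ] w 0.0351 gf 52.0
[-0.0026 -0.0011  0.0108] spin 0.002
```

Request:
play_rows --targets "1 -0.001 0 0.003 0;1 -0.001 0 0.005 0;1 -0.001 0 0.007 0;1 -0.001 0 0.007 0;1 -0.001 0 0.007 0"

```text
clock: 11.43
tcp_pos: [0.5726, 0.1507, 0.1713]
orientation: [-2.551, -1.834, 0.0]
contact_force: [0.2, 1.1, -1.5]
grip_width: 0.0352
gripper_force: 52.1
```

Request:
play_rows --targets "1 0 0 0.001 0;1 0 0 0.002 0;1 0 0 0.003 0;1 0 0 0.003 0;1 0 0 0.003 0"

```text
clock: 11.85
tcp_pos: [0.5727, 0.1507, 0.1683]
orientation: [-2.551, -1.834, -0.0]
contact_force: [-0.2, 0.1, -0.8]
grip_width: 0.0348
gripper_force: 52.2
```

Request:
play_rows --targets "1 0 0 0.001 0;1 0 0 0.002 0;1 0 0 0.002 0;1 0 0 0.002 0"

```text
clock: 12.18
tcp_pos: [0.5729, 0.1508, 0.168]
orientation: [-2.55, -1.833, -0.001]
contact_force: [-6.3, -0.1, 13.4]
grip_width: 0.0352
gripper_force: 54.0
```

Contact came at the expected height (0.168 m) with 13 N. I'll ease off 1 mm and open gently.

Request:
play_rows --targets "1 0 0 -0.001 0;1 0 0 -0.001 0;0.1 0 0 -0.001 0;0 0 0 -0.001 0;-0.1 0 0 -0.001 0;-0.25 0 0 -0.001 0;-0.25 0 0 -0.001 0;-0.25 0 0 -0.001 0" --squeeze 20

```text
clock: 12.85
tcp_pos: [0.5727, 0.1507, 0.1671]
orientation: [2.551, 1.834, -0.0]
contact_force: [-0.4, -0.2, 0.1]
grip_width: 0.0534
gripper_force: 0.0
```

```bash
python3 -c "
from h import *
plan([(.5715,.1495,.168,-.326)])
snap('wrist','w4.png')"
```

```text
t 12.85 tcp [0.5727 0.1507 0.1671] y ang -0.324 z [-0. -0. -1.] F [-0.4 -0.2  0.1] w 0.0534 gf 0.0
[-0.0015 -0.0007 -0.0009] spin 0.002
```

View pics/w4.png

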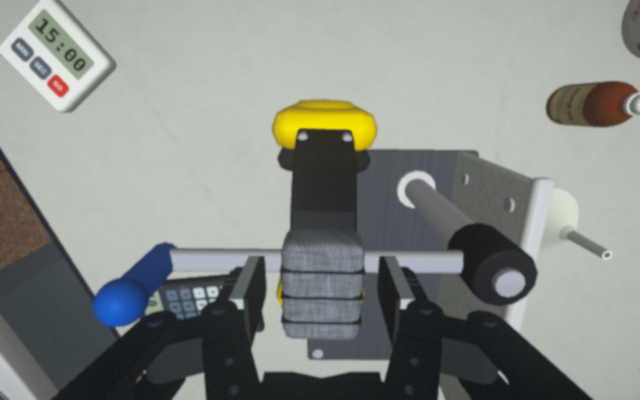

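The fingers stand clear of the pad (centre (322,284)), the band rests on the bar midway between knob and collar, and the contact force is near zero. Rising.

Request:
play_rows --targets "-0.25 0 0 -0.01 0;-0.25 0 0 -0.03 0;-0.25 0 0 -0.06 0;-0.25 0 0 -0.1 0;-0.25 0 0 -0.14 0;-0.25 0 0 -0.17 0;-0.25 0 0 -0.17 0;-0.25 0 0 -0.17 0"

```text
clock: 13.57
tcp_pos: [0.5737, 0.1507, 0.34]
orientation: [2.55, 1.833, 0.008]
contact_force: [-0.3, 0.3, -1.0]
grip_width: 0.0532
gripper_force: 0.0
```

Request:
play_rows --targets "-0.25 -0.25 0.05 0 0;-0.25 -0.25 0.05 0 0;-0.25 -0.25 0.05 0 0;-0.25 -0.25 0.05 0 0;-0.25 -0.25 0.05 0 0;-0.25 -0.25 0.05 0 0;-0.25 -0.25 0.05 0 0;-0.25 -0.25 0.05 0 0"

```text
clock: 14.23
tcp_pos: [0.5389, -0.1061, 0.3367]
orientation: [-2.557, -1.825, 0.002]
contact_force: [0.2, 0.5, 0.8]
grip_width: 0.0534
gripper_force: 0.0
```

Request:
play_rows --targets "-0.25 0 0 0 0;-0.25 0 0 0 0;-0.25 0 0 0 0;-0.25 0 0 0 0;-0.25 0 0 0 0;-0.25 0 0 0 0;-0.25 0 0 0 0;-0.25 0 0 0 0"

```text
clock: 14.9
tcp_pos: [0.5405, -0.1021, 0.3373]
orientation: [-2.55, -1.834, -0.0]
contact_force: [-0.1, -0.2, 0.3]
grip_width: 0.0534
gripper_force: 0.0
```

```bash
python3 -c "
from h import *
plan([])
snap('top','t5.png',(210,130,380,260),4)"
```

```text
t 14.9 tcp [ 0.5405 -0.1021  0.3373] y ang -0.324 z [ 0.  0. -1.] F [-0.1 -0.2  0.3] w 0.0534 gf 0.0
```

View pics/t5.png

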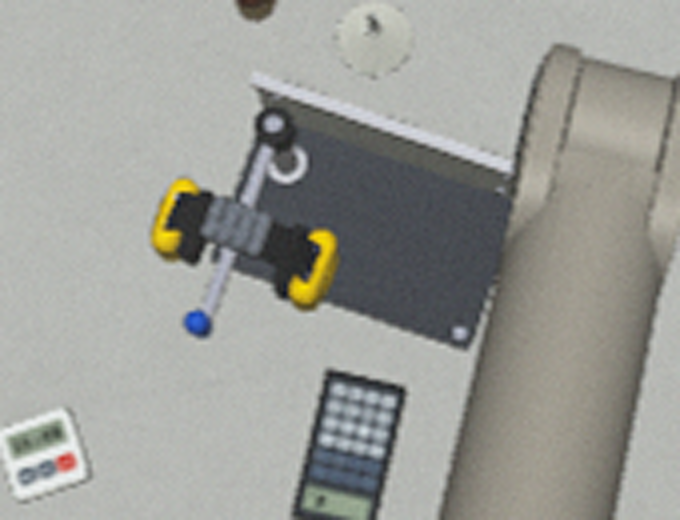

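The ear defenders hang square: the pad is at (237,222) and the bar's middle at (236,224), with one cup on each side. I'll wait for them to settle, then hand in.

Request:
play_rows --targets "-0.25 0 0 0 0;-0.25 0 0 0 0;-0.25 0 0 0 0;-0.25 0 0 0 0;-0.25 0 0 0 0;-0.25 0 0 0 0;-0.25 0 0 0 0;-0.25 0 0 0 0"

```text
clock: 15.62
tcp_pos: [0.5405, -0.1022, 0.3373]
orientation: [-2.551, -1.834, 0.0]
contact_force: [-1.0, 0.6, 0.1]
grip_width: 0.0534
gripper_force: 0.0
```

Request:
play_rows --targets "-0.25 0 0 0 0;-0.25 0 0 0 0;-0.25 0 0 0 0;-0.25 0 0 0 0;-0.25 0 0 0 0;-0.25 0 0 0 0;-0.25 0 0 0 0;-0.25 0 0 0 0"

```text
clock: 16.28
tcp_pos: [0.5405, -0.1022, 0.3373]
orientation: [-2.551, -1.834, -0.0]
contact_force: [0.6, 0.3, -0.1]
grip_width: 0.0532
gripper_force: 0.0
```

```bash
python3 -c "
from h import *
g=lambda:np.asarray(r.grab_frame('top'))[170:210,245:298].astype(float)
fs=[g() for _ in range(6)]
print([round(abs(f-fs[0]).mean(),2) for f in fs])
print(r.hand_in())"
```

```text
[np.float64(0.0), np.float64(2.66), np.float64(2.58), np.float64(2.68), np.float64(2.69), np.float64(2.72)]
the job is handed in; nothing more can be done
None
```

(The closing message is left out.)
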